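# Lever open a varnish tin

## Task

The lid of the tin is jammed tight. Lever it up with the flat bar, set under the lid's flange and bearing on the tin's rim, and keep the gripper off the lid until it has broken loose. Lay the bar back down on the bench, then take the loosened lid off and lay it right way up on the dark hardboard square; leave everything else on the bench where it is.

Things in the scene. Friction and masses are not known exactly. Their poses are not given: they have to be found in the camera images.
- tin: Lever-lid varnish tin, bare metal with a paper wrapper, 98 mm across, in a 140 mm square plywood cradle (18 mm base, corner cleats up to 44 mm) screwed to the bench: it cannot slip, tip or turn. Origin: centre of the cradle's underside, on the bench; z up the tin's axis. Round: it may be levered from any side.
- tin_rim (a point): Centre of the tin's mouth at the height of the top of its rolled rim, 128 mm above the bench. The rim, which is the fulcrum, runs from radius 46 to 49 mm.
- tin_groove (a point): Centre of the tin at the height of the groove's floor, 118 mm above the bench (10 mm below the rim's top). The groove lies between the rim (radius 46 mm) and the upright neck (radius 27 to 29 mm) that the lid plugs. The bar's tip goes in here, sloping down over the rim at 20 to 35 degrees to pass under the lid's flange.
- lid: The tin's lid, bare metal, 60 g, 20 mm tall: a plug 52 mm across and 16 mm deep, squeezed by springs in the neck, under a round flange. Origin: centre of the plug's flat underside, 111 mm above the bench when fully home; z up. Tight: drawn straight it needs 44 to 58 N, levered at the edge 16 to 21 N there.
- lid_flange (a point): Centre of the lid's flange, half its thickness up (18 mm above the lid's origin). The flange is 68 mm across, 4 mm thick, round a pan sunk 4 mm. Lid home: its underside is 1 mm below the rim's top and overhangs the groove by 5 mm. Once one side is up about 5 mm the neck springs in under it and the lid stays up, tilted 4 degrees or more; the other side still holds lightly, up to 15 N.
- bar: Flat pry bar with a wooden handle, 240 mm long, 170 g, lying on its handle. Origin: on the bench under the grip point; x towards the tip, z up. Handle 24 mm wide, 20 mm high, x = -90 to +25 mm; balance point within 5 mm of the origin. Steel blade 18 mm wide, centred 10 mm up: 5 mm thick to x = 104 mm, then 2.6 mm thick to the square tip at x = 150 mm.
- bar_grip (a point): Where to grip the bar: middle of the handle's section, 10 mm above its underside, 150 mm from the tip. Its x axis points to the tip.
- bar_tip (a point): Middle of the bar's square tip edge (half way through the 2.6 mm thickness), 150 mm ahead of the grip; axes as the bar's.
- square: Square of dark hardboard, 140 x 140 x 12 mm, fixed to the bench. Origin: centre of its underside; its top is 12 mm above the bench. The lid is laid here.
- cone_a: Bystander: pine cone standing on its base, 42 mm tall, 42 mm thick. Origin: under its centre.
- cone_b: Bystander: smaller pine cone standing on its base, 36 mm tall. Origin: under its centre.
- brush: Bystander: flat paint brush lying on the bench, 210 mm long, bristles to +x. Origin: under its middle.
- cup: Bystander: small clear plastic cup, 52 mm across and 52 mm tall. Origin: under its centre.
- offcut: Bystander: wood offcut 90 x 45 x 22 mm. Origin: under its centre.
- twig: Bystander: forked twig, 110 mm long, 12 mm thick. Origin: under its middle.

How it is judged:
By the outcome, as a careful person would: the job done as asked, in the order asked, and still so for the second after the job is handed in, with the robot touching nothing.
It also fails if it takes over 64 s, if anything falls off the work surface, if the arm or the gripper's body presses on something with over 40 N, if the wrist force passes 120 N, or if a joint passes its speed limit or range.

## Robot

A 6-joint arm with a two-finger parallel gripper is mounted at the origin on the work surface. World frame = base frame: x ahead of the robot, y to its left, z up, the work surface at z = 0. Lengths are in mm, angles in rad, forces in N, time in s.
With the tool pointing down it reaches from about 350 to 975 mm from the base axis. Payload 7.1 kg.
Tool frame: the origin (TCP) lies between the finger pads; the fingertips stand 17 mm ahead of it and the grasp point (between the pads) lies 2 mm behind it; z points along the fingers, y is the line along which they close (so a half turn about z gives the same grasp; the last joint's range is limited). The gripper opens to 88 mm and grips with 3 to 60 N. Pads are 20 mm wide; open, the fingers measure 115 mm over their backs; the gripper's body (75 mm by 178 mm) begins 61 mm behind the grasp point.
Start: joints at [1.182, 0.423, 1.63, -0, 1.089, -0.019], TCP at [225.861, 582.745, 239.675] pointing down, gripper open.
Joint ranges: [-3, 3], [-0.9, 2.11], [0.09, 2.58], [-1.31, 4.45], [0.11, 2.69], [-2.54, 2.54]. Speed limits (rad/s): [2.39, 2.39, 3.01, 3.14, 3.14, 3.14].

## Interface

Orientations are given as a rotation vector (axis times angle).
In Python, from workcell import ctrl, imaging, status, close_job gives the robot as it stands (ctrl), with the cameras (imaging), the job as plain functions and the readings (status).
- The arm moves only by the shell command python3 jog.py 'ROWS' [OPENING]. ROWS is a JSON list of rows, 1 to 5 of them, each of 6 numbers: dx, dy, dz in mm, then a rotation vector rx, ry, rz in rad; each row shifts and turns the commanded pose from where the row before left it, along the tool's axes as they then stand; what a row does not reach is not made up. A row lasts 1/12 s, in which the tool goes at most 41.7 mm and 0.125 rad, less where a joint would pass 70% of its speed; a pose out of reach is approached as far as the arm can. OPENING is the finger opening in mm, set as the command begins (- or left out keeps the last). The fingers move at their own pace and stop on an object; the grip force is fixed at half the most. Time passes only in rows, so rows that do not move let the fingers close. It prints the time, the measured TCP pose, the force, the opening and the grip force at its end.
- status.get_obs(): the state, without advancing time (a new reading comes with each control period).
- imaging.get_image(name): name is "scene" or "side" or "wrist"; returns a dict with "img" (480x640x3 uint8, red, green, blue), "fx", "fy", "cx", "cy" (pixels), "R" (3x3) and "t" (3): a world point X has camera coordinates R X + t. Camera axes: x right, y down, z forward; pixel columns grow to the right and rows downward; lengths in mm; the calibration is good to about 2 mm. The wrist camera is an equidistant fisheye: a pixel r from the principal point sees the ray r / f radians off the axis. A picture is of the moment at which its call begins. There is no depth.
- close_job(): hands the job in; it is judged then, once.
The state is a dict: "t": time; "qpos": joint angles; "qvel": joint speeds; "joint_torque": joint torques, N m; "ee_pos": TCP position; "orientation": TCP orientation; "ft_force": force on the tool from outside, world axes, zero at the start; "moment": the same for the moment, N m; "width": finger opening in mm; "grasp_force": force on a finger pad.
Only numpy, scipy, OpenCV 4.12 (cv2) and the standard library are available. Lean on these libraries where they do the work, as an engineer would, in place of code of your own. Each camera call takes 0.05 s, during which the arm holds its last target. There are 200 camera calls.

## Working session

There is one attempt and no reset: what is moved stays moved. The work goes in short steps, Python scripts to look and compute and a shell command to move; the robot and the scene stay as the last step left them, time stands still between calls to the robot, and variables do not carry over. Pictures are saved under pics/ and viewed, at most 10 in all, crops included, and the job is handed in when it is done.

```bash
ls; mkdir -p pics
python3 - <<'E'
from workcell import ctrl, imaging, status, close_job
import cv2,numpy as np
for n in("scene","side"):
    d=imaging.get_image(n); cv2.imwrite(f"pics/{n}0.png",d["img"][:,:,::-1]); np.savez(f"pics/{n}0.npz",**d)
    print(n,d["fx"],d["fy"],d["cx"],d["cy"],np.round(-d["R"].T@d["t"]),np.round(d["R"],2).tolist())
o=status.get_obs();print(o)
E
```

```text
jog.py
pics
workcell.py
scene 602.6106627038608 602.6106627038608 318.65045574948476 241.11622850978014 [1387.  -72. 1450.] [[0.07, 1.0, 0.0], [0.84, -0.06, -0.54], [-0.54, 0.04, -0.84]]
side 498.20261791364766 498.20261791364766 316.1190362775114 236.18795295800305 [ 320. -901.  859.] [[0.97, -0.24, 0.01], [-0.14, -0.62, -0.77], [0.19, 0.75, -0.64]]
{'t': 0.1, 'qpos': array([ 1.18199093e+00,  4.23740447e-01,  1.63059214e+00,  1.48041587e-05,
        1.08860598e+00, -1.89770855e-02]), 'qvel': array([ 0.00213795, -0.00190462, -0.00111119,  0.00302733,  0.00153144,
        0.00022411]), 'joint_torque': array([-4.58946361e-04, -5.45614636e+01, -2.74324679e+01,  6.44613337e-02,
        1.89036661e-02,  1.73608635e-05]), 'ee_pos': array([225.69034671, 582.32391874, 239.00281036]), 'orientation': array([-5.77578005e-01, -3.08775175e+00,  2.06599997e-03]), 'ft_force': array([ 0.3833182 ,  0.05363058, -0.227712  ]), 'moment': array([0.00569514, 0.05034905, 0.00403219]), 'grasp_force': 0.0, 'width': 87.50080554536943}
```

View pics/scene0.png

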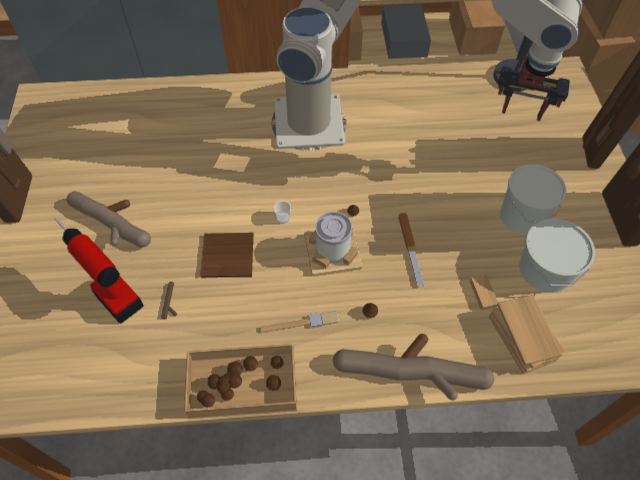

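View pics/side0.png

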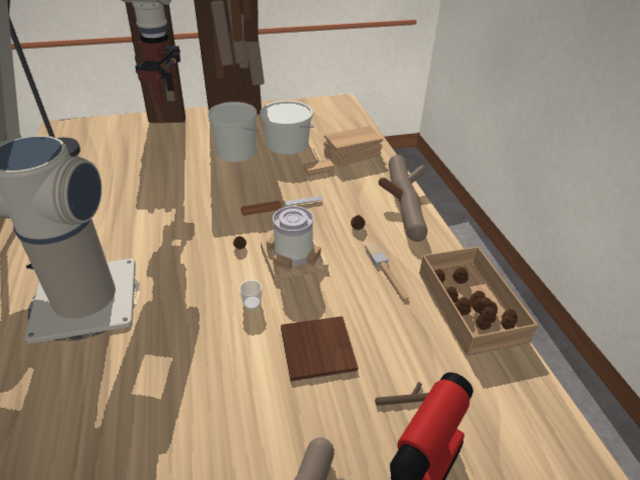

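The scene view shows the tin around (334,235), the bar from (404,214) to (420,286), and the square around (228,255). The side view shows the tin around (294,230), the bar from (243,210) to (322,201), and the square around (318,347). I'll enlarge both.

Run:
```python
import cv2,numpy as np
for n,(x0,y0,w,h,s) in {"scene":(295,195,140,105,5.5),"side":(230,185,120,90,6.5)}.items():
    im=cv2.imread(f"pics/{n}0.png")[y0:y0+h,x0:x0+w]
    im=cv2.resize(im,None,fx=s,fy=s,interpolation=cv2.INTER_CUBIC)
    for k in range(0,w,10):
        if (x0+k)%10==0 or 1:
            X=int(((x0+k+9)//10*10-x0+.5)*s); cv2.line(im,(X,0),(X,5 if (x0+k+9)//10%2 else 12),(0,0,255),1); cv2.putText(im,str((x0+k+9)//10*10),(X,22),0,.35,(0,0,255),1)
    for k in range(0,h,10):
        Y=int(((y0+k+9)//10*10-y0+.5)*s); cv2.line(im,(0,Y),(8,Y),(0,0,255),1); cv2.putText(im,str((y0+k+9)//10*10),(10,Y+4),0,.35,(0,0,255),1)
    cv2.imwrite(f"pics/{n}0c.png",im); print(im.shape)
```

```text
(578, 770, 3)
(585, 780, 3)
```

View pics/scene0c.png

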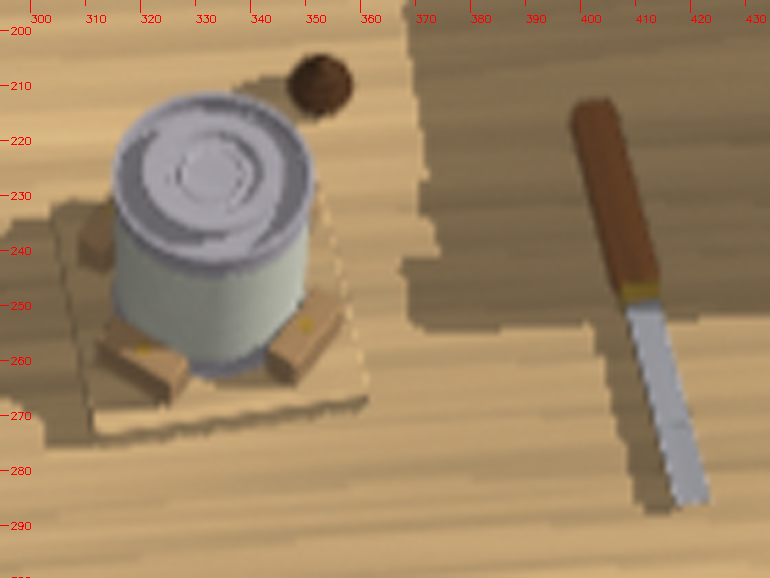

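View pics/side0c.png

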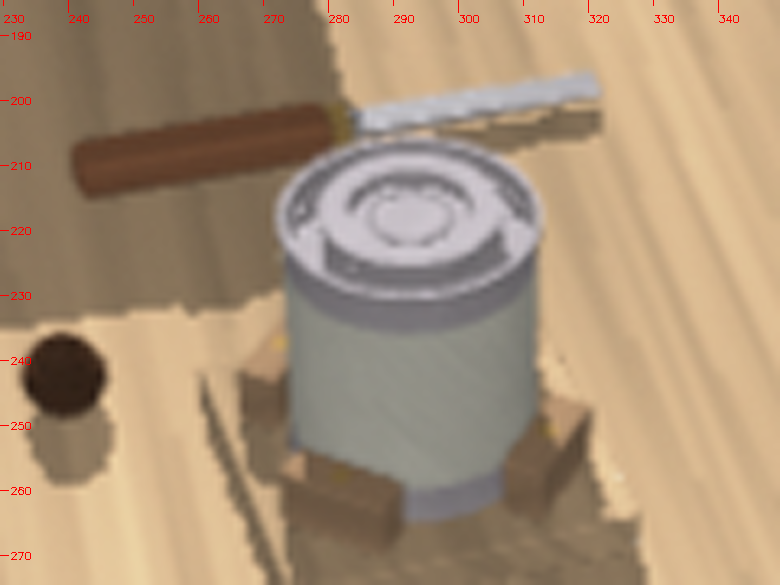

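```bash
cat > h.py <<'E'
import numpy as np,cv2
from scipy.spatial.transform import Rotation as Rn
def ray(d,u,v,z):
    R=d["R"];c=-R.T@d["t"]; r=R.T@np.array([(u-d["cx"])/d["fx"],(v-d["cy"])/d["fy"],1]); return c+r*(z-c[2])/r[2]
def proj(d,X):
    p=d["R"]@np.asarray(X,float)+d["t"]; return d["fx"]*p[0]/p[2]+d["cx"],d["fy"]*p[1]/p[2]+d["cy"]
E
python3 - <<'E'
from h import *
S=dict(np.load("pics/scene0.npz"));D=dict(np.load("pics/side0.npz"))
c1=lambda x,y:(295+x/5.5-.5,195+y/5.5-.5)
c2=lambda x,y:(230+x/6.5-.5,185+y/6.5-.5)
np.set_printoptions(precision=1,suppress=True)
def circ(d,pts,z):
    P=np.array([ray(d,*p,z)[:2] for p in pts]); A=np.c_[2*P,np.ones(len(P))]; s=np.linalg.lstsq(A,(P**2).sum(1),rcond=None)[0]; return s[:2],np.sqrt(s[2]+s[0]**2+s[1]**2)
print("tin scene",circ(S,[c1(113,175),c1(314,180),c1(213,92),c1(215,272)],126))
print("tin side",circ(D,[c2(276,218),c2(541,218),c2(408,136),c2(408,303)],126))
for n,d,tip,junc,end in(("scene",S,c1(693,503),c1(641,285),c1(594,99)),("side",D,c2(600,86),c2(338,120),c2(76,170))):
    t=ray(d,*tip,10);e=ray(d,*end,12);j=ray(d,*junc,12);print(n,"tip",t,"junc",j,"end",e,"len",np.linalg.norm(t-e),np.linalg.norm(t-j),"yaw",np.degrees(np.arctan2(*(t-e)[1::-1])),np.degrees(np.arctan2(*(t-j)[1::-1])))
for n,d,ps in(("scene",S,[(203,233),(254,233),(253,276),(201,276)]),("side",D,[(281,325),(345,318),(357,372),(290,379)])):
    P=np.array([ray(d,*p,12) for p in ps]);print(n,"sq",P.mean(0),np.linalg.norm(P-np.roll(P,1,0),axis=1))
print("cones",ray(S,*c1(320,86),20),ray(S,370,311,20),"cup",ray(S,283,212,26),"brush",ray(S,262,330,5),ray(S,338,318,5))
E
```

```text
tin scene (array([503.2,  34.1]), np.float64(50.29630926365349))
tin side (array([500.8,  37.2]), np.float64(49.997612816080604))
scene tip [633.2 262.4  10. ] junc [507.  256.1  12. ] end [389.7 249.4  12. ] len 243.89663471281182 126.34857103320968 yaw 3.0701752164287877 2.8559182751488166
side tip [633.6 262.4  10. ] junc [512.4 259.4  12. ] end [394.2 247.5  12. ] len 239.88736421185692 121.28427640575852 yaw 3.55762219283142 1.4017508142061446
scene sq [ 495.4 -258.4   12. ] [140.7 145.5 140.6 141.9]
side sq [ 492.5 -265.6   12. ] [139.9 143.  142.9 135. ]
cones [376.5 104.1  20. ] [702.6 115.8  20. ] cup [372.8 -98.4  26. ] brush [ 729.4 -168.8    5. ] [709.6  31.4   5. ]
```

```bash
cat >> h.py <<'E'
from workcell import ctrl, imaging, status, close_job
np.set_printoptions(precision=3,suppress=True)
def pose():
    o=status.get_obs(); return np.array(o["ee_pos"]),Rn.from_rotvec(o["orientation"]),o
def barR(yaw,pitch):  # tool rotation holding bar pointing yaw (deg), tip sloping down by pitch; tool x=-bar x
    y,p=np.radians([yaw,pitch]); bx=np.array([np.cos(y)*np.cos(p),np.sin(y)*np.cos(p),-np.sin(p)])
    bz=np.array([np.cos(y)*np.sin(p),np.sin(y)*np.sin(p),np.cos(p)]); X,Z=-bx,-bz
    return Rn.from_matrix(np.c_[X,np.cross(Z,X),Z])
def plan(*wps):  # each (pos,R): prints translation in tool axes, then rotation
    p,R,_=pose()
    for q,Q in wps:
        print("T",np.round(R.inv().apply(np.array(q)-p),1),"R",np.round((R.inv()*Q).as_rotvec(),3)); p,R=np.array(q),Q
E
python3 -c "
from h import *
R=barR(3.1,0)
plan(([483.6,254.5,120],R),([483.6,254.5,19],R))"
```

```text
T [-359.  -212.3  119.3] R [-0.001 -0.    -0.424]
T [  0.   0. 101.] R [0. 0. 0.]
```

```bash
A='[-29.9,-17.7,9.9,0,0,0]'
python3 jog.py '[[-30,-17.7,10,0,0,0],[-30,-17.7,10,0,0,0],[-30,-17.7,10,0,0,0],[-30,-17.7,10,0,0,0]]' 60
python3 jog.py '[[-30,-17.7,10,0,0,0],[-30,-17.7,10,0,0,0],[-30,-17.7,10,0,0,0],[-30,-17.7,10,0,0,0]]'
python3 jog.py '[[-30,-17.7,10,0,0,0],[-30,-17.7,10,0,0,0],[-30,-17.7,10,0,0,0],[0,-17.7,10,0,0,0]]'
python3 jog.py '[[0,0,0,0,0,-0.106],[0,0,0,0,0,-0.106],[0,0,0,0,0,-0.106],[0,0,0,0,0,-0.106],[0,0,0,0,0,0]]'
python3 - <<'E'
from h import *
plan(([483.6,254.5,19],barR(3.1,0)))
d=imaging.get_image("wrist");cv2.imwrite("pics/w1.png",d["img"][:,:,::-1])
E
```

```text
t: 0.43
ee_pos: [312.5, 472.0, 199.0]
orientation: [-0.576, -3.088, 0.001]
ft_force: [0.2, 0.1, -0.1]
width: 64.6
grasp_force: 0.0
t: 0.77
ee_pos: [399.0, 362.4, 159.1]
orientation: [-0.577, -3.088, 0.0]
ft_force: [1.2, 0.2, -0.1]
width: 59.8
grasp_force: 0.0
t: 1.1
ee_pos: [461.1, 263.6, 119.5]
orientation: [0.581, 3.084, 0.003]
ft_force: [1.0, 0.0, -0.2]
width: 59.6
grasp_force: 0.0
t: 1.52
ee_pos: [456.7, 265.2, 119.4]
orientation: [0.091, -3.14, 0.0]
ft_force: [-0.6, 0.9, 0.2]
width: 60.1
grasp_force: 0.0
T [-26.3 -12.2 100.4] R [-0.    -0.001  0.004]
```

View pics/w1.png

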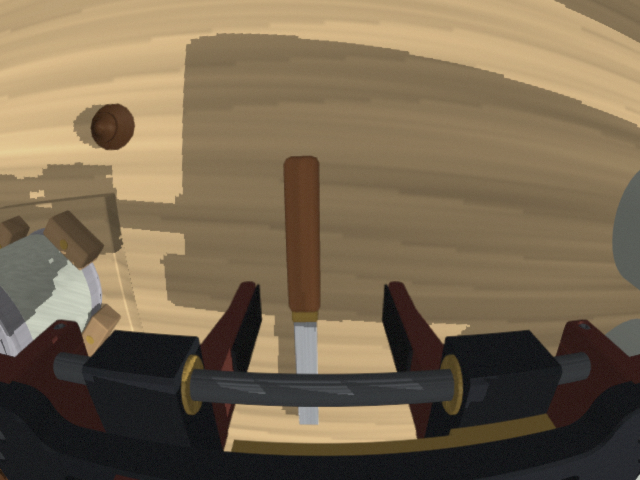

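The wrist view shows the bar from (301,160) to (308,422), between the open fingers. It sits slightly left of their middle (about 320), which agrees with the 12 mm shift I computed.

```bash
python3 jog.py '[[-26.3,-12.2,0,0,0,0.004],[0,0,35,0,0,0],[0,0,35,0,0,0],[0,0,26,0,0,0],[0,0,4,0,0,0]]'
python3 jog.py '[[0,0,0,0,0,0],[0,0,0,0,0,0],[0,0,0,0,0,0]]' 10
python3 jog.py '[[0,0,0,0,0,0],[0,0,0,0,0,0],[0,0,0,0,0,0]]'
```

```text
t: 1.98
ee_pos: [482.4, 253.8, 17.2]
orientation: [0.073, -3.137, 0.003]
ft_force: [-6.2, -6.0, 30.4]
width: 59.7
grasp_force: 15.0
t: 2.23
ee_pos: [483.8, 254.8, 19.9]
orientation: [-0.076, 3.141, 0.0]
ft_force: [0.4, 1.1, 0.7]
width: 43.3
grasp_force: 0.0
t: 2.48
ee_pos: [483.8, 254.7, 20.1]
orientation: [-0.078, 3.14, 0.0]
ft_force: [0.6, -1.5, 2.7]
width: 23.9
grasp_force: 30.1
```

```bash
cat >> h.py <<'E'
TIN=np.array([502,35.5]); TO=np.array([-150,0,10.1])
def tcp(r,z,pitch,yaw=-90,lat=0):
    R=barR(yaw,pitch); tip=np.array([TIN[0]+lat,TIN[1]+r,z]); return tip-R.apply(TO),R
def tip():
    p,R,o=pose(); t=p+R.apply(TO); bx=-R.as_matrix()[:,0]; print("tip r %.1f lat %.1f z %.1f pitch %.1f yaw %.1f F %s M %s w %.1f"%(t[1]-TIN[1],t[0]-TIN[0],t[2],np.degrees(-np.arcsin(bx[2])),np.degrees(np.arctan2(bx[1],bx[0])),o["ft_force"],o["moment"],o["width"]))
E
python3 jog.py '[[0,0,-30,0,0,0],[0,0,-40,0,0,0],[0,0,-40,0,0,0],[0,0,-40,0,0,0],[0,0,-30,0,0,0]]'
python3 jog.py '[[0,0,0,0,0,0.12],[0,0,0,0,0,0.12],[0,0,0,0,0,0.12],[0,0,0,0,0,0.12],[0,0,0,0,0,0.12]]'
python3 jog.py '[[0,0,0,0,0,0.12],[0,0,0,0,0,0.12],[0,0,0,0,0,0.12],[0,0,0,0,0,0.12],[0,0,0,0,0,0.12]]'
python3 jog.py '[[0,0,0,0,0,0.12],[0,0,0,0,0,0.12],[0,0,0,0,0,0.12],[0,0,0,0,0,0.065],[0,0,0,0,0,0]]'
python3 -c "
from h import *
tip();plan(tcp(38,150,27))"
```

```text
t: 2.9
ee_pos: [484.0, 254.9, 202.9]
orientation: [-0.078, 3.138, 0.002]
ft_force: [0.8, -0.5, -1.8]
width: 24.0
grasp_force: 29.9
t: 3.32
ee_pos: [483.3, 254.5, 199.7]
orientation: [-0.862, -3.021, 0.0]
ft_force: [0.8, -0.5, -1.7]
width: 23.6
grasp_force: 29.9
t: 3.73
ee_pos: [483.3, 254.5, 199.6]
orientation: [-1.716, -2.631, 0.001]
ft_force: [0.5, -0.2, -2.6]
width: 23.7
grasp_force: 29.9
t: 4.15
ee_pos: [483.3, 254.5, 199.6]
orientation: [-2.229, -2.214, 0.001]
ft_force: [0.1, -1.0, -2.1]
width: 24.1
grasp_force: 29.9
tip r 69.0 lat -19.6 z 189.5 pitch -0.0 yaw -90.4 F [ 0.053 -0.966 -2.139] M [-0.084  0.052  0.042] w 24.1
T [-51.9  19.  -27.5] R [ 0.001  0.471 -0.006]
```

```bash
python3 jog.py '[[-26,9.5,-13.8,0,0,0],[-26,9.5,-13.8,0,0,0],[0,0,0,0,0.118,0],[0,0,0,0,0.118,0],[0,0,0,0,0.118,0]]'
python3 jog.py '[[0,0,0,0,0.118,-0.006],[0,0,0,0,0,0],[0,0,0,0,0,0]]'
python3 - <<'E'
from h import *
tip();plan(tcp(38,126.5,27))
out=[]
for n in("scene","side"):
    d=imaging.get_image(n);p=pose();R=p[1];t=p[0]+R.apply(TO);g=p[0]+R.apply([0,0,10.1])
    im=d["img"][:,:,::-1].copy()
    u,v=proj(d,t);print(n,"tip px",u,v,"grip px",proj(d,g),"rimc",proj(d,[*TIN,128]))
    x0,y0=int(u)-33,int(v)-40
    c=cv2.resize(im[y0:y0+80,x0:x0+66],None,fx=6,fy=6,interpolation=cv2.INTER_CUBIC);out.append(c);print(x0,y0)
cv2.imwrite("pics/b1.png",np.hstack(out))
E
```

```text
t: 4.57
ee_pos: [503.2, 202.7, 228.5]
orientation: [-2.029, -2.027, -0.374]
ft_force: [-0.5, -0.4, -2.6]
width: 23.8
grasp_force: 29.9
t: 4.82
ee_pos: [502.2, 200.9, 226.5]
orientation: [-1.961, -1.96, -0.469]
ft_force: [0.3, 0.2, -2.6]
width: 23.8
grasp_force: 29.9
tip r 36.2 lat 0.2 z 149.7 pitch 26.9 yaw -90.0 F [ 0.335  0.181 -2.584] M [-0.362  0.048  0.03 ] w 23.8
T [-8.9 -0.3 21.2] R [ 0.001  0.002 -0.   ]
scene tip px 348.1626823228535 221.12245004781494 grip px (np.float64(401.9759879947794), np.float64(202.74055967324384)) rimc (np.float64(333.8120196871651), np.float64(226.48401770215756))
315 181
side tip px 290.1506991003752 200.9368206214124 grip px (np.float64(279.1312132127857), np.float64(149.41116119298977)) rimc (np.float64(292.9846698915523), np.float64(217.55252345246114))
257 160
```

View pics/b1.png

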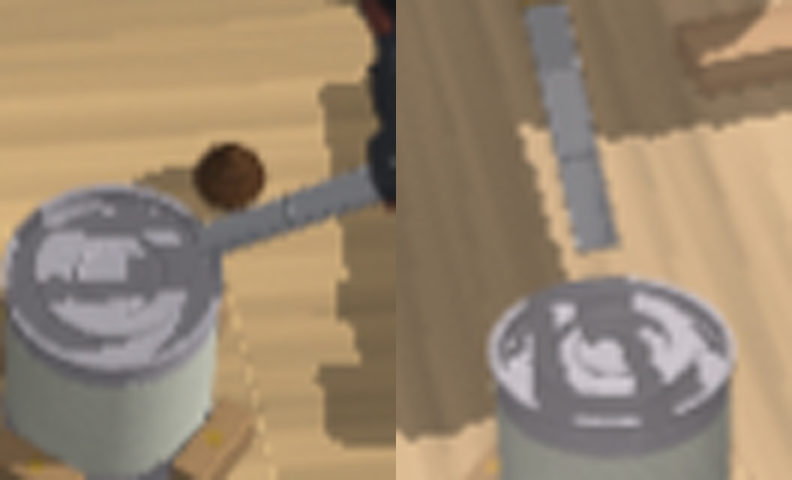

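Both views agree with the predicted tip pixels to under 1 px: (348,220.5) in scene and (290,200.7) in side. The bar is held where I expect. Next I lower it into the groove and feel for the rim.

```bash
python3 jog.py '[[-3,-0.2,7,0,0,0],[-3,-0.2,7,0,0,0],[-2.9,0,4.5,0,0.001,0],[0,0,1.5,0,0,0],[0,0,0,0,0,0]]'
python3 -c "
from h import *
tip()"
for i in 1 2; do :; done
python3 jog.py '[[-0.23,0,0.45,0,0,0],[0,0,0,0,0,0]]'; python3 -c "
from h import *
tip()"
python3 jog.py '[[-0.23,0,0.45,0,0,0],[0,0,0,0,0,0]]'; python3 -c "
from h import *
tip()"
python3 jog.py '[[-0.23,0,0.45,0,0,0],[0,0,0,0,0,0]]'; python3 -c "
from h import *
tip()"
```

```text
t: 5.33
ee_pos: [501.5, 204.2, 204.5]
orientation: [-1.956, -1.961, -0.472]
ft_force: [-0.7, 0.4, -1.3]
width: 23.7
grasp_force: 29.9
tip r 39.7 lat -0.1 z 127.3 pitch 27.1 yaw -89.8 F [-0.726  0.446 -1.285] M [-0.409  0.029  0.   ] w 23.7
t: 5.5
ee_pos: [502.3, 203.9, 204.9]
orientation: [-1.956, -1.961, -0.474]
ft_force: [-0.2, -0.2, -1.9]
width: 24.0
grasp_force: 29.9
tip r 39.4 lat 0.7 z 127.6 pitch 27.1 yaw -89.8 F [-0.19  -0.194 -1.91 ] M [-0.397  0.104  0.017] w 24.0
t: 5.67
ee_pos: [502.3, 203.7, 204.6]
orientation: [-1.957, -1.961, -0.474]
ft_force: [0.7, -0.2, -1.8]
width: 23.6
grasp_force: 29.9
tip r 39.3 lat 0.7 z 127.2 pitch 27.1 yaw -89.8 F [ 0.686 -0.182 -1.793] M [-0.389  0.069 -0.033] w 23.6
t: 5.83
ee_pos: [502.2, 203.7, 204.0]
orientation: [-1.957, -1.961, -0.474]
ft_force: [0.1, -0.9, -1.4]
width: 23.8
grasp_force: 29.9
tip r 39.3 lat 0.6 z 126.7 pitch 27.1 yaw -89.8 F [ 0.129 -0.854 -1.355] M [-0.412  0.054 -0.013] w 23.8
```

```bash
for q in 1; do
python3 jog.py '[[-0.23,0,0.45,0,0,0],[0,0,0,0,0,0]]' >/dev/null; python3 -c "
from h import *
tip()"
python3 jog.py '[[-0.23,0,0.45,0,0,0],[0,0,0,0,0,0]]'>/dev/null; python3 -c "
from h import *
tip()"
python3 jog.py '[[-0.23,0,0.45,0,0,0],[0,0,0,0,0,0]]'>/dev/null; python3 -c "
from h import *
tip()"
python3 jog.py '[[-0.23,0,0.45,0,0,0],[0,0,0,0,0,0]]'>/dev/null; python3 -c "
from h import *
tip()"
done
```

```text
tip r 39.3 lat 0.6 z 126.1 pitch 27.1 yaw -89.8 F [ 0.196 -0.565 -0.182] M [-0.443  0.02  -0.03 ] w 24.0
tip r 39.4 lat 0.6 z 125.6 pitch 27.1 yaw -89.8 F [ 1.659 -0.494 -0.338] M [-0.492  0.044 -0.057] w 24.1
tip r 39.4 lat 0.7 z 125.1 pitch 27.1 yaw -89.8 F [ 0.582 -0.564  0.674] M [-0.551 -0.002 -0.027] w 23.8
tip r 39.3 lat 0.8 z 124.7 pitch 27.1 yaw -89.8 F [ 1.104 -0.15   0.45 ] M [-0.56  -0.038  0.071] w 24.0
```

```bash
python3 jog.py '[[0.23,0,-0.45,0,0,0],[0.1,0,-0.3,0,0,0],[-2,0,0,0,0,0],[-2,0,0,0,0,0],[0,0,0,0,0,0]]' >/dev/null; python3 -c "
from h import *
tip()"
python3 jog.py '[[-1.5,0,0,0,0,0],[-1.5,0,0,0,0,0],[0,0,0,0,0,0]]'>/dev/null; python3 -c "
from h import *
tip()"
python3 jog.py '[[-1,0,0,0,0,0],[0,0,0,0,0,0]]'>/dev/null; python3 -c "
from h import *
tip()"
python3 jog.py '[[-1,0,0,0,0,0],[0,0,0,0,0,0]]'>/dev/null; python3 -c "
from h import *
tip()"
```

```text
tip r 35.4 lat 0.2 z 123.3 pitch 27.1 yaw -89.9 F [ 0.205 -1.615 -1.543] M [-0.626  0.091  0.023] w 23.8
tip r 32.8 lat 0.4 z 122.0 pitch 27.1 yaw -89.9 F [ 0.454 -0.931 -0.297] M [-0.571  0.074  0.006] w 23.9
tip r 32.0 lat 0.5 z 121.6 pitch 27.1 yaw -89.9 F [-0.574 -0.532 -1.498] M [-0.611  0.021 -0.01 ] w 23.8
tip r 31.2 lat 0.5 z 121.2 pitch 27.1 yaw -89.8 F [-0.155 -0.158 -0.755] M [-0.524 -0.022  0.006] w 23.7
```

```bash
python3 jog.py '[[-0.7,0,0,0,0,0],[0,0,0,0,0,0]]' >/dev/null; python3 -c "
from h import *
tip()"
python3 jog.py '[[-0.7,0,0,0,0,0],[0,0,0,0,0,0]]'>/dev/null; python3 -c "
from h import *
tip()"
python3 jog.py '[[-0.7,0,0,0,0,0],[0,0,0,0,0,0]]'>/dev/null; python3 -c "
from h import *
tip()"
```

```text
tip r 30.6 lat 0.5 z 120.9 pitch 27.1 yaw -89.8 F [-0.307 -0.256 -0.443] M [-0.521  0.097  0.024] w 23.5
tip r 30.0 lat 0.6 z 120.6 pitch 27.1 yaw -89.8 F [ 0.362 -0.665 -0.409] M [-0.486  0.082  0.027] w 23.6
tip r 29.5 lat 0.6 z 120.3 pitch 27.1 yaw -89.8 F [ 0.355  0.113 -0.107] M [-0.394  0.048 -0.038] w 23.9
```

```bash
python3 jog.py '[[-0.7,0,0,0,0,0],[0,0,0,0,0,0]]' >/dev/null; python3 -c "
from h import *
tip()"
python3 jog.py '[[-0.7,0,0,0,0,0],[0,0,0,0,0,0]]'>/dev/null; python3 -c "
from h import *
tip()"
```

```text
tip r 29.2 lat 0.6 z 120.2 pitch 27.1 yaw -89.9 F [-0.092  2.852  1.078] M [0.115 0.113 0.021] w 23.9
tip r 29.0 lat 0.7 z 120.0 pitch 27.2 yaw -89.9 F [-0.313  6.097  2.373] M [ 0.647  0.144 -0.026] w 23.6
```

```bash
python3 jog.py '[[3.6,0,0,0,0,0],[0,0,0,0,0,0]]' >/dev/null; python3 -c "
from h import *
tip()"
python3 jog.py '[[0.4,0,8,0,-0.06,0],[0.4,0,8,0,-0.06,0],[0,0,0,0,0,0]]'>/dev/null; python3 -c "
from h import *
tip()"
python3 jog.py '[[0.4,0,8,0,-0.06,0],[0.4,0,8,0,-0.06,0],[0,0,0,0,0,0]]'>/dev/null; python3 -c "
from h import *
tip()"
```

```text
tip r 31.4 lat 0.6 z 121.4 pitch 27.1 yaw -89.8 F [-0.483 -0.214 -0.691] M [-0.421  0.088  0.042] w 23.9
tip r 31.2 lat 0.5 z 123.0 pitch 20.1 yaw -89.8 F [-0.772 -1.448 -0.738] M [-0.687  0.069 -0.003] w 23.9
tip r 30.3 lat 0.3 z 124.6 pitch 13.2 yaw -89.7 F [ 0.298 -5.498 -1.676] M [-1.23  -0.088  0.038] w 23.6
```

```bash
python3 jog.py '[[0.8,0,8,0,-0.06,0],[0.8,0,8,0,-0.06,0],[0,0,0,0,0,0]]'>/dev/null; python3 -c "
from h import *
tip()"
python3 jog.py '[[0.8,0,8,0,-0.06,0],[0.6,0,8,0,-0.06,0],[0,0,0,0,0,0]]'>/dev/null; python3 -c "
from h import *
tip()"
```

```text
tip r 31.2 lat 0.1 z 126.6 pitch 6.5 yaw -89.8 F [-1.014 -1.416  1.022] M [-0.508  0.065 -0.009] w 23.6
tip r 31.5 lat -0.1 z 128.5 pitch -0.4 yaw -89.8 F [-1.044 -0.338 -0.311] M [-0.35   0.019 -0.015] w 23.6
```

```bash
cat > crop.py <<'E'
from h import *
import sys
def crop(name,X=(502,35.5,128),w=66,h=80,s=6):
    out=[]
    for n in("scene","side"):
        d=imaging.get_image(n);u,v=proj(d,X);x0,y0=int(u)-w//2,int(v)-h//2
        out.append(cv2.resize(d["img"][y0:y0+h,x0:x0+w,::-1],None,fx=s,fy=s,interpolation=cv2.INTER_CUBIC));print(n,x0,y0)
    cv2.imwrite(name,np.hstack(out))
E
python3 jog.py '[[0.5,0,8,0,-0.06,0],[0.2,0,8,0,-0.06,0],[0,0,0,0,0,0]]'>/dev/null; python3 -c "
from crop import *
tip();crop('pics/l1.png',(502,50,128))"
```

```text
tip r 31.5 lat -0.1 z 130.4 pitch -7.2 yaw -89.8 F [-0.128 -0.689  0.311] M [-0.312  0.035  0.056] w 23.8
scene 306 186
side 258 174
```

View pics/l1.png

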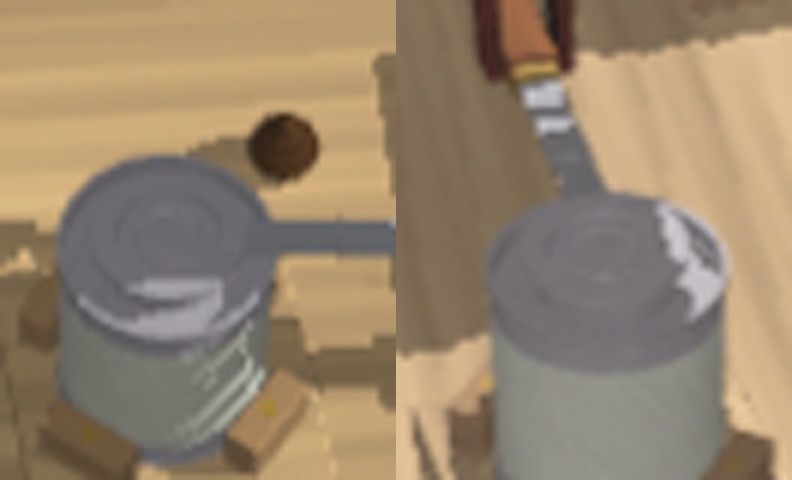

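The bar's blade is under the near (+y) edge of the lid in both views, at about (250,237) in the scene crop and (583,190) in the side crop. The lid looks slightly raised. The force peaked near 13° and then dropped, which fits the lid breaking loose. I'll lever a bit further for margin.

```bash
python3 jog.py '[[0,0,8,0,-0.06,0],[-0.3,0,8,0,-0.06,0],[0,0,0,0,0,0]]'>/dev/null; python3 -c "
from crop import *
tip()"
python3 jog.py '[[-0.4,0,5.5,0,-0.04,0],[0,0,0,0,0,0]]'>/dev/null; python3 -c "
from crop import *
tip();crop('pics/l2.png',(502,35,128),54,60,7)"
```

```text
tip r 30.4 lat 0.1 z 132.9 pitch -14.1 yaw -89.9 F [-0.374  0.358 -1.512] M [-0.108  0.029  0.079] w 23.8
tip r 29.8 lat 0.3 z 133.8 pitch -16.3 yaw -89.9 F [-0.157 -0.756 -0.171] M [-0.09   0.056  0.093] w 23.8
scene 306 196
side 266 187
```

View pics/l2.png

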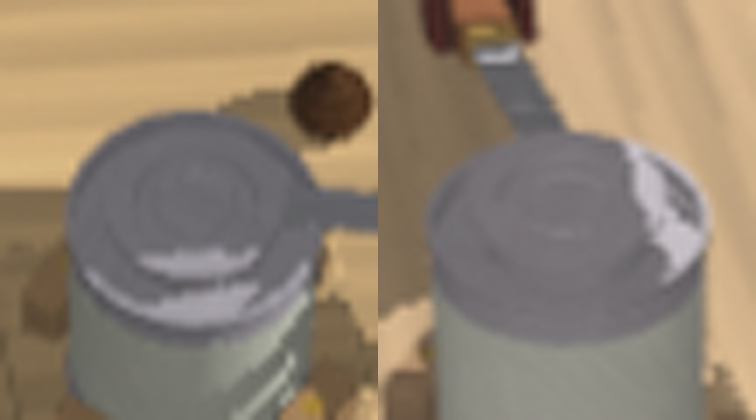

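```bash
python3 jog.py '[[0.3,0,-8,0,0.06,0],[0,0,-8,0,0.06,0],[0,0,-0.5,0,0,0],[5,0,0,0,0,0],[10,0,0,0,0,0]]'>/dev/null; python3 -c "
from crop import *
tip()"
python3 jog.py '[[20,0,0,0,0,0],[30,0,0,0,0,0],[30,0,0,0,0,0],[0,0,0,0,0,0]]'; python3 -c "
from crop import *
tip();p,R,o=pose();Q=barR(-90,0);plan(([502,310,p[2]],Q),([502,310,24],Q))"
```

```text
tip r 45.9 lat 0.3 z 130.2 pitch -9.6 yaw -90.0 F [ 0.339 -0.232 -1.498] M [ 0.07   0.07  -0.008] w 24.1
t: 11.12
ee_pos: [502.2, 315.9, 100.3]
orientation: [2.129, 2.138, -0.173]
ft_force: [-0.4, -0.9, -2.0]
width: 23.6
grasp_force: 30.0
tip r 130.8 lat 0.8 z 115.1 pitch -9.5 yaw -89.8 F [-0.44  -0.927 -1.979] M [0.078 0.044 0.01 ] w 23.6
T [-5.8 -0.2  1. ] R [0.004 0.165 0.005]
T [ 0.   0.  76.3] R [0. 0. 0.]
```

```bash
python3 jog.py '[[0,0,0,0,0.08,0],[0,0,0,0.004,0.085,0.005],[0,0,35,0,0,0],[0,0,27,0,0,0],[0,0,0,0,0,0]]'; python3 -c "
from crop import *
tip()"
python3 jog.py '[[0,0,8,0,0,0],[0,0,0,0,0,0]]'>/dev/null; python3 -c "
from crop import *
tip()"
python3 jog.py '[[0,0,4,0,0,0],[0,0,0,0,0,0]]'; python3 -c "
from crop import *
tip()"
```

```text
t: 11.53
ee_pos: [498.7, 308.6, 34.7]
orientation: [-2.224, -2.217, 0.018]
ft_force: [-1.1, -1.3, -2.2]
width: 23.9
grasp_force: 30.0
tip r 123.1 lat -3.9 z 25.7 pitch -0.4 yaw -90.2 F [-1.148 -1.329 -2.178] M [-0.106  0.156 -0.025] w 23.9
tip r 125.1 lat -0.6 z 21.2 pitch -0.2 yaw -90.2 F [ 0.244 -0.174 -1.922] M [-0.052  0.06   0.001] w 24.0
t: 11.87
ee_pos: [502.6, 310.9, 28.2]
orientation: [2.224, 2.217, -0.002]
ft_force: [0.1, -0.7, -2.3]
width: 24.1
grasp_force: 30.0
tip r 125.3 lat 0.1 z 18.3 pitch -0.1 yaw -90.2 F [ 0.148 -0.656 -2.339] M [-0.07   0.012 -0.034] w 24.1
```

```bash
python3 jog.py '[[0,0,2.5,0,0,0],[0,0,2.5,0,0,0],[0,0,0,0,0,0]]'>/dev/null; python3 -c "
from crop import *
tip()"
python3 jog.py '[[0,0,1.5,0,0,0],[0,0,1,0,0,0],[0,0,0,0,0,0]]'; python3 -c "
from crop import *
tip()"
python3 jog.py '[[0,0,0,0,0,0],[0,0,0,0,0,0],[0,0,0,0,0,0],[0,0,0,0,0,0]]' 60; python3 -c "
from crop import *
tip()"
```

```text
tip r 124.8 lat -0.4 z 12.9 pitch -0.1 yaw -90.2 F [ 0.667 -0.021 -1.456] M [-0.056  0.068  0.021] w 24.1
t: 12.37
ee_pos: [502.3, 310.3, 20.2]
orientation: [2.225, 2.217, -0.003]
ft_force: [-0.9, -0.8, -0.6]
width: 23.7
grasp_force: 30.0
tip r 124.8 lat -0.3 z 10.4 pitch -0.1 yaw -90.2 F [-0.859 -0.752 -0.623] M [-0.001  0.096  0.01 ] w 23.7
t: 12.7
ee_pos: [502.2, 310.3, 20.2]
orientation: [2.225, 2.217, -0.003]
ft_force: [1.1, -0.1, -0.2]
width: 47.0
grasp_force: 0.0
tip r 124.8 lat -0.3 z 10.4 pitch -0.1 yaw -90.2 F [ 1.109 -0.104 -0.229] M [-0.054  0.021  0.044] w 47.0
```

```bash
python3 jog.py '[[0,0,-40,0,0,0],[0,0,-40,0,0,0],[0,0,-40,0,0,0],[0,0,-40,0,0,0],[0,0,-40,0,0,0]]' 88
python3 -c "
from crop import *
crop('pics/l3.png',(502,35,128),56,60,7)
p,R,o=pose();Q=barR(-90,0);plan(([*TIN,p[2]],Q))"
```

```text
t: 13.12
ee_pos: [502.0, 310.5, 222.0]
orientation: [2.225, 2.217, -0.004]
ft_force: [0.1, 1.0, -0.3]
width: 80.2
grasp_force: 0.0
scene 305 196
side 265 187
T [-277.2   -2.8   -1.2] R [ 0.009 -0.004 -0.004]
```

View pics/l3.png

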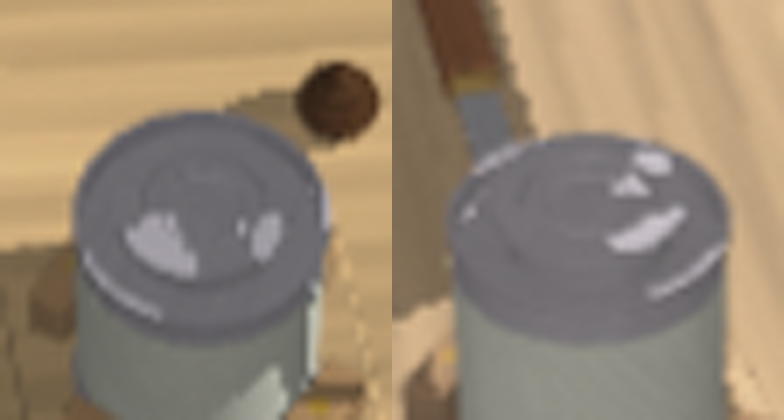

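The lid's centre ring has shifted up in both views since the start: side (590,195) and scene (203,200) in the crops, about 3 px each. The lid therefore stands raised. The bar lies clear on the bench. I'll go over the tin and grip the flange across the tilt axis.

```bash
python3 jog.py '[[-30,0,0,0,0,0],[-40,0,0,0,0,0],[-40,0,0,0,0,0],[-40,0,0,0,0,0],[-40,0,0,0,0,0]]' 88 >/dev/null
python3 jog.py '[[-40,0,0,0,0,0],[-30,0,0,0,0,0],[-14,0,0,0,0,0],[0,0,0,0,0,0]]' >/dev/null
python3 -c "
from crop import *
Q=barR(-90,0);plan(([*TIN,155],Q))"
```

```text
T [ 1.7  1.2 65.1] R [-0.002  0.003 -0.007]
```

```bash
python3 jog.py '[[1.7,1.2,30,0,0,0],[0,0,25,-0.002,0.003,-0.007],[0,0,8,0,0,0],[0,0,0,0,0,0],[0,0,0,0,0,0]]'
python3 jog.py '[[0,0,3,0,0,0],[0,0,3,0,0,0],[0,0,0,0,0,0]]'
python3 jog.py '[[0,0,1,0,0,0],[0,0,1,0,0,0],[0,0,0,0,0,0]]'
python3 -c "
from crop import *
Q=barR(-90,0);plan(([*TIN,146.5],Q));print(status.get_obs()['moment'])"
```

```text
t: 14.38
ee_pos: [502.5, 38.9, 157.6]
orientation: [-2.216, -2.225, -0.001]
ft_force: [0.2, -0.0, -0.4]
width: 87.9
grasp_force: 0.0
t: 14.63
ee_pos: [502.9, 38.5, 152.0]
orientation: [2.217, 2.225, 0.003]
ft_force: [0.7, -0.2, 0.4]
width: 87.7
grasp_force: 0.0
t: 14.88
ee_pos: [502.6, 38.3, 149.7]
orientation: [-2.218, -2.225, -0.002]
ft_force: [-0.1, 0.7, 0.1]
width: 87.9
grasp_force: 0.0
T [-2.8 -0.6  3.2] R [ 0.001 -0.001  0.003]
[-0.048  0.069 -0.008]
```

```bash
python3 jog.py '[[-2.5,-0.5,0,0,0,0],[0,0,1.2,0,0,0],[0,0,0,0,0,0]]'
python3 jog.py '[[0,0,1,0,0,0],[0,0,1,0,0,0],[0,0,0,0,0,0]]'
python3 jog.py '[[0,0,0.5,0,0,0],[0,0,0.5,0,0,0],[0,0,0,0,0,0]]'
```

```text
t: 15.13
ee_pos: [502.0, 35.6, 148.3]
orientation: [-2.218, -2.225, -0.002]
ft_force: [-0.9, 0.3, -0.0]
width: 87.7
grasp_force: 0.0
t: 15.38
ee_pos: [501.9, 35.8, 146.2]
orientation: [-2.217, -2.225, -0.001]
ft_force: [-0.6, 0.5, -0.2]
width: 88.2
grasp_force: 0.0
t: 15.63
ee_pos: [502.1, 35.8, 145.4]
orientation: [-2.218, -2.225, -0.002]
ft_force: [-0.8, 1.0, 1.2]
width: 87.9
grasp_force: 0.2
```

```bash
python3 jog.py '[[0,0,-0.8,0,0,0],[0,0,0,0,0,0]]'
python3 jog.py '[[0,0,0,0,0,0],[0,0,0,0,0,0],[0,0,0,0,0,0],[0,0,0,0,0,0],[0,0,0,0,0,0]]' 55
```

```text
t: 15.8
ee_pos: [502.1, 35.8, 146.3]
orientation: [-2.218, -2.225, -0.002]
ft_force: [0.6, 0.4, -0.8]
width: 87.8
grasp_force: 0.0
t: 16.22
ee_pos: [502.0, 35.8, 146.2]
orientation: [-2.217, -2.225, -0.002]
ft_force: [-0.7, 0.3, -0.7]
width: 67.2
grasp_force: 30.0
```

```bash
python3 jog.py '[[0,0,-1,0,0,0],[0,0,-1,0,0,0],[0,0,-1,0,0,0],[0,0,0,0,0,0]]'
python3 jog.py '[[0,0,-2,0,0,0],[0,0,-2,0,0,0],[0,0,-2,0,0,0],[0,0,0,0,0,0]]'
python3 jog.py '[[0,0,-5,0,0,0],[0,0,-5,0,0,0],[0,0,-5,0,0,0],[0,0,0,0,0,0]]'
```

```text
t: 16.55
ee_pos: [502.1, 35.7, 149.4]
orientation: [-2.218, -2.225, -0.002]
ft_force: [-0.1, -0.3, -0.5]
width: 66.9
grasp_force: 30.0
t: 16.88
ee_pos: [502.3, 35.8, 155.7]
orientation: [2.218, 2.225, 0.003]
ft_force: [0.2, -1.1, 0.0]
width: 67.3
grasp_force: 30.0
t: 17.22
ee_pos: [502.8, 35.8, 171.5]
orientation: [2.217, 2.224, 0.004]
ft_force: [-0.0, -0.2, -0.3]
width: 67.2
grasp_force: 30.0
```

```bash
python3 jog.py '[[0,0,-15,0,0,0],[0,0,-20,0,0,0],[-10,0,-10,0,0,0],[-25,-2,0,0,0,0],[-35,-2,0,0,0,0]]'>/dev/null
python3 jog.py '[[-38,-2,0,0,0,0],[-38,-2,0,0,0,0],[-38,-1,0,0,0,0],[-38,0,0,0,0,0],[-35,0,0,0,0,0]]'>/dev/null
python3 jog.py '[[-25,0,0,0,0,0],[-12,0,0,0,0,0],[0,0,0,0,0,0],[0,0,0,0,0,0]]'
python3 -c "
from crop import *
Q=barR(-90,0);plan(([494,-262,60],Q))"
```

```text
t: 18.38
ee_pos: [493.5, -258.3, 214.6]
orientation: [-2.218, -2.223, -0.002]
ft_force: [0.7, 0.4, -1.3]
width: 67.5
grasp_force: 30.0
T [ -4.    0.5 154.6] R [ 0.    -0.002  0.002]
```

```bash
python3 jog.py '[[-2,0,25,0,0,0],[-2,0,38,0,0,0],[0,0,38,0,0,0],[0,0,30,0,0,0],[0,0,16,0,0,0]]'>/dev/null
python3 jog.py '[[0,0,5,0,0,0],[0,0,2,0,0,0],[0,0,0,0,0,0],[0,0,0,0,0,0]]'
python3 jog.py '[[0,0,1.5,0,0,0],[0,0,1.5,0,0,0],[0,0,0,0,0,0]]'
python3 jog.py '[[0,0,1,0,0,0],[0,0,1,0,0,0],[0,0,0,0,0,0]]'
```

```text
t: 19.13
ee_pos: [495.1, -262.1, 62.3]
orientation: [2.216, 2.225, 0.003]
ft_force: [-0.9, 0.9, -0.4]
width: 67.5
grasp_force: 30.0
t: 19.38
ee_pos: [494.4, -262.4, 58.5]
orientation: [2.217, 2.224, 0.002]
ft_force: [0.2, -0.5, -0.7]
width: 66.8
grasp_force: 30.0
t: 19.63
ee_pos: [494.0, -262.2, 55.8]
orientation: [-2.218, -2.225, -0.002]
ft_force: [-0.4, -0.3, -0.7]
width: 66.8
grasp_force: 30.0
```

```bash
python3 jog.py '[[0,0,3,0,0,0],[0,0,3,0,0,0],[0,0,0,0,0,0]]' | egrep "ee|ft"
python3 jog.py '[[0,0,1.5,0,0,0],[0,0,1,0,0,0],[0,0,0,0,0,0]]'| egrep "ee|ft"
python3 jog.py '[[0,0,1,0,0,0],[0,0,0,0,0,0]]'| egrep "ee|ft"
python3 jog.py '[[0,0,1,0,0,0],[0,0,0,0,0,0]]'| egrep "ee|ft"
python3 jog.py '[[0,0,1,0,0,0],[0,0,0,0,0,0]]'| egrep "ee|ft"
```

```text
ee_pos: [493.7, -262.0, 49.2]
ft_force: [-0.1, 0.4, -0.5]
ee_pos: [494.0, -262.1, 47.1]
ft_force: [0.0, 1.2, -0.5]
ee_pos: [494.1, -262.2, 46.3]
ft_force: [0.2, 1.3, -1.2]
ee_pos: [494.1, -262.2, 45.3]
ft_force: [0.2, 0.6, 0.3]
ee_pos: [494.0, -262.1, 44.3]
ft_force: [0.1, -0.3, -0.3]
```

```bash
python3 jog.py '[[0,0,0.7,0,0,0],[0,0,0,0,0,0]]'| egrep "ee|ft"
python3 jog.py '[[0,0,0.7,0,0,0],[0,0,0,0,0,0]]'| egrep "ee|ft"
python3 jog.py '[[0,0,0.7,0,0,0],[0,0,0,0,0,0]]'| egrep "ee|ft"
```

```text
ee_pos: [494.1, -262.1, 43.6]
ft_force: [0.2, 0.7, -1.4]
ee_pos: [494.1, -262.1, 42.9]
ft_force: [-0.1, 0.1, -0.9]
ee_pos: [494.1, -262.1, 42.2]
ft_force: [-0.3, 0.2, -0.6]
```

```bash
python3 jog.py '[[0,0,0.7,0,0,0],[0,0,0,0,0,0]]'| egrep "ee|ft"
python3 jog.py '[[0,0,0.7,0,0,0],[0,0,0,0,0,0]]'| egrep "ee|ft"
python3 jog.py '[[0,0,0.7,0,0,0],[0,0,0,0,0,0]]'| egrep "ee|ft"
python3 jog.py '[[0,0,0.7,0,0,0],[0,0,0,0,0,0]]'| egrep "ee|ft"
python3 -c "
from crop import *
crop('pics/p1.png',(494,-262,30),90,90,4)"
```

```text
ee_pos: [494.2, -262.1, 41.7]
ft_force: [0.1, -0.2, 0.9]
ee_pos: [494.2, -261.9, 41.1]
ft_force: [-0.1, 3.2, 3.9]
ee_pos: [494.1, -261.8, 40.9]
ft_force: [-1.5, 5.3, 10.1]
ee_pos: [494.1, -261.8, 40.7]
ft_force: [-3.7, 6.5, 16.6]
scene 180 205
side 273 295
```

View pics/p1.png

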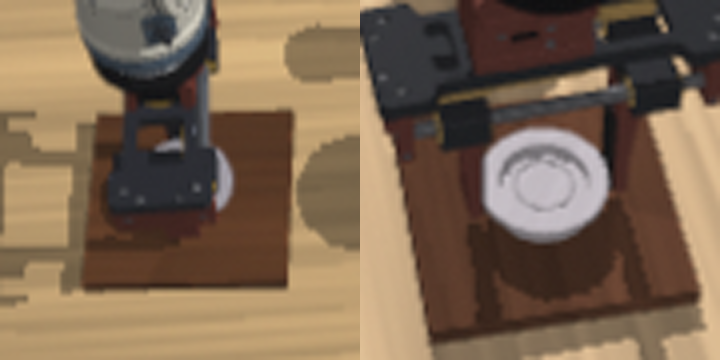

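The side view shows the lid right way up between the fingers, at about (545,185) in the crop, over the middle of the square and tilted slightly. The force shows that its plug touches the square. I'll ease off the press, release it and retreat.

```bash
python3 jog.py '[[0,0,-0.8,0,0,0],[0,0,-0.4,0,0,0],[0,0,0,0,0,0]]'| egrep "ee|ft"
python3 jog.py '[[0,0,0,0,0,0],[0,0,0,0,0,0],[0,0,0,0,0,0],[0,0,0,0,0,0],[0,0,0,0,0,0]]' 88
python3 jog.py '[[0,0,-5,0,0,0],[0,0,-15,0,0,0],[0,0,-35,0,0,0],[0,0,-40,0,0,0],[0,0,-40,0,0,0]]'>/dev/null
python3 jog.py '[[30,0,-30,0,0,0],[40,0,0,0,0,0],[40,0,0,0,0,0],[30,0,0,0,0,0],[0,0,0,0,0,0]]'
python3 - <<'E'
from crop import *
# lid = bright low-saturation blob near the square; two-view fit as circle at flange top z=32
for n in("scene","side"):
    d=imaging.get_image(n);u,v=proj(d,(494,-262,30));x0,y0=int(u)-28,int(v)-28
    c=d["img"][y0:y0+56,x0:x0+56].astype(int); m=((c.max(2)-c.min(2)<40)&(c.mean(2)>100)).astype(np.uint8)
    k,_,st,_=cv2.connectedComponentsWithStats(m); i=1+st[1:,4].argmax(); x,y,w,h,a=st[i]
    pts=[(x0+x-.5,y0+y+h/2-.5),(x0+x+w-.5,y0+y+h/2-.5),(x0+x+w/2-.5,y0+y-.5)]
    P=np.array([ray(d,*p,32)[:2] for p in pts]);print(n,st[i],P[0],P[1],"dia",np.linalg.norm(P[0]-P[1]),"mid",P[:2].mean(0))
    Q=[proj(d,(*(P[:2].mean(0)+34*np.array([np.cos(t),np.sin(t)])),32)) for t in np.linspace(0,6.28,60)];Q=np.array(Q);print("flat flange would span",Q.min(0)-[x0,y0],Q.max(0)-[x0,y0])
    cv2.imwrite(f"pics/f_{n}.png",d["img"][:,:,::-1])
E
```

```text
ee_pos: [494.1, -262.0, 41.0]
ft_force: [-0.1, 4.3, 6.7]
t: 22.57
ee_pos: [494.1, -262.3, 40.5]
orientation: [-2.218, -2.225, -0.002]
ft_force: [-0.3, 0.2, -0.2]
width: 87.9
grasp_force: 0.0
t: 23.4
ee_pos: [492.7, -118.8, 205.9]
orientation: [-2.213, -2.228, -0.003]
ft_force: [-0.0, 0.6, -0.5]
width: 87.6
grasp_force: 0.0
scene [ 16  18  25  21 425] [ 491.728 -297.961] [ 496.694 -229.054] dia 69.08611083654438 mid [ 494.211 -263.507]
flat flange would span [15.659 17.654] [40.33 38.57]
side [ 12  15  34  28 741] [ 458.561 -256.366] [ 527.443 -272.256] dia 70.69122499025094 mid [ 493.002 -264.311]
flat flange would span [12.168 15.767] [44.846 41.903]
```

In both views the lid's outline matches a flat flange centred at (494,-264), lying on the square. The gripper is clear and nothing else was touched, so I'm handing in.

```bash
python3 -c "
from workcell import ctrl, imaging, status, close_job
print(close_job())"
```

```text
the job is handed in; nothing more can be done
None
```

I levered the lid loose with the bar, laid the bar on the bench, set the lid flat and right way up on the hardboard square, and handed the job in at about 23.5 s; no verdict came back.

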